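Slide the money tray into the stall's till and bolt it

ROBOT

A 7-joint arm with a two-finger parallel gripper is mounted at the origin on the work surface. World frame = base frame: x ahead of the robot, y to its left, z up, the work surface at z = 0. Lengths are in m, angles in rad, forces in N, time in s.
With the tool pointing down it reaches from about 0.4 to 0.85 m from the base axis. Payload 10.4 kg.
Tool frame: the origin (TCP) lies midway between the tips of the shut fingers; the grasp point (between the pads) lies 19 mm behind it; z points along the fingers, y is the line along which they close (so a half turn about z gives the same grasp; the last joint's range is limited). The gripper opens to 85 mm and grips with 20 to 120 N. Pads are 22 mm wide; open, the fingers measure 114 mm over their backs; the gripper's body (76 mm by 85 mm) begins 54 mm behind the grasp point. The pads swing forward as they close: fully open they stand 13 mm farther back than shut.
Start: joints at [1.091, 0.332, -0.065, 1.46, 0.022, 1.35, -0.088], TCP at [0.276, -0.561, 0.231] pointing down, gripper open.
Joint ranges: [-2.6, 2.6], [-0.5, 2.12], [-1.47, 1.34], [0.16, 2.42], [-1.27, 4.41], [0.06, 2.06], [-2.6, 2.6]. Speed limits (rad/s): [2.22, 2.22, 2.79, 2.79, 3.14, 3.14, 3.14].

INTERFACE

Orientations are given as a unit quaternion [x, y, z, w].
In Python, from workcell import get_obs, camera, camera_params, hand_in gives the robot as it stands.
- The arm moves only by the tool carry_out, never from a script. Its argument "commands" is a list that holds one entry, the list of rows, each a list of 6 numbers: the shift along the tool's x, y, z in units of 40 mm (1.0 is 40 mm), then the turn, a rotation vector about the tool's x, y, z in units of 6 degrees (1.0 is 6 degrees). In form: [[[x, y, z, ax, ay, az], ...]]. A call has 1 to 20 rows; each row shifts and turns the commanded pose from where the row before left it, along the tool's axes as they then stand; what a row does not reach is not made up. A row lasts 1/12 s, in which the tool goes at most 41.7 mm and 7.16 degrees, less where a joint would pass 70% of its speed; a pose out of reach is approached as far as the arm can. A call is refused whole if a number of a shift passes 1 or a number of a turn 1, either way. A call with a gripper value outside its range is refused whole. "hand" is the closure, from -1 (fully open) to 1 (shut), set as the call begins (left out, the last holds). The fingers move at their own pace and stop on an object; "force" is the grip in N (left out, the last holds). Time passes only in rows, so rows that do not move let the fingers close. It gives the time, the measured TCP pose, the force, the opening and the grip force at its end, in the units of the state.
- get_obs(): the state, without advancing time (a new reading comes with each control period).
- camera(name): name is "scene" or "top" or "wrist"; returns the picture (384x512x3 uint8, red, green, blue); there is no depth.
- camera_params(name): a dict with "mtx" (3x3 intrinsics, pixels), "R" (3x3) and "t" (3): a world point X has camera coordinates R X + t. Camera axes: x right, y down, z forward; pixel columns grow to the right and rows downward; lengths in m; the calibration is good to about 2 mm. A picture is of the moment at which its call begins: read the wrist's pose just before it. camera_params takes no time and is no camera call; for the wrist camera it gives the pose at the moment of the call.
- hand_in(): hands the job in; it is judged then, once.
The state is a dict: "clock": time; "joint_pos": joint angles; "joint_velocities": joint speeds; "tau": joint torques, N m; "position": TCP position; "ee_rot": TCP orientation; "ft_force": force on the tool from outside, world axes, zero at the start; "torque": the same for the moment, N m; "grip_width": opening from 0.0 (shut) to 1.0 (fully open); "grasp_force": force on a finger pad.
Only numpy, scipy, OpenCV 4.12 (cv2) and the standard library are available. Lean on these libraries where they do the work, as an engineer would, in place of code of your own. Each camera call takes 0.05 s, during which the arm holds its last target. There are 200 camera calls.

TASK

Get the till ready for the stall: draw the small bolt on the till aside so that the bay is clear, slide the black money tray into the bay until it is fully home against the stop inside, then slide the bolt all the way back across the front of the tray and let go. Leave the other things on the table where they are.

Things in the scene. Friction and masses are not known exactly. Their poses are not given: they have to be found in the camera images.
- till: Low grey till fixed on the table, 200 deep (x) x 280 wide (y) x 50 mm high to its roof. Origin: centre of its underside; x points from its front (facing the robot) to its back, y to its left seen from the robot. Its front right holds the bay; the left 92 mm is closed. The front 85 mm of the roof is bare but for the bolt; behind are a keypad, a slip printer and a display up to 105 mm above the table.
- tray: Loose black plastic money tray, eight open compartments, 110 deep (x) x 170 wide (y) x 34 mm high, walls 5 mm, 0.3 to 0.6 kg. Origin: centre of its underside. It starts flat on the table before the bay, off line by up to 35 mm and turned by up to 0.3 rad; its +x side goes in first. The bay leaves it 3 mm on either side. When home its rear stands 14 mm out of the till's front edge.
- tray_face (a point): Centre of the tray's upright rear face (170 x 34 mm), the one turned to the robot, 55 mm behind the tray's origin and 17 mm above its underside.
- bay_home (a point): Point fixed on the till, at table height: the tray's origin lies here, with its axes parallel to the till's, when the tray touches the stop. Axes as the till's.
- bay_mouth (a point): Centre of the bay's mouth, in the plane of the till's front edge, 21 mm above the table. The bay is 176 mm wide and 42 mm high under the roof and has no floor (the tray slides on the table); its hidden stop lies 96 mm behind the mouth. Two steel guides, 18 mm high, stand 36 mm out at its sides, 200 mm apart at the tips, 173 mm at the mouth. Axes as the till's.
- bolt (a joint): Steel bolt sliding on the till's roof, in m: 0 = locked, across the bay; 0.062 = fully drawn, to the till's left (+y). Stays where left; 2 N moves it. Its 20 mm wide tongue hangs to 20 mm above the table, 19 to 25 mm before the front edge; at 0 it is centred 63 mm left of the bay's centre line. From 0.045 the bay is clear. It starts at 0 to 0.02. It passes 5 mm before a tray that is home.
- bolt_tab (a point): Centre of the top of the bolt's upright tab, above the till's front edge, 84 mm above the table; the tab is 24 mm (till x) x 12 mm (till y) and stands 28 mm up from the bolt's plate (plate top 56 mm above the table). Moves with the bolt; push the tab either way along the till's y.
- sanitiser: Clear bottle with blue label, 68 mm wide, 150 mm high; origin at the centre of its underside. To be left alone.
- sweet_jar: Glass jar, 72 mm wide, 85 mm high; origin at the centre of its underside. To be left alone.
- mug: White mug, 76 mm wide, 85 mm high; origin at the centre of its underside. To be left alone.
- choc_box: Small cardboard box 75 x 55 x 30 mm high; origin at the centre of its underside. To be left alone.
- stapler: Black stapler 130 x 34 x 52 mm high; origin at the centre of its underside. To be left alone.
Mind the look-alikes: they are no part of the job. Leave any blue, brown or green look-alike of the tray alone.

How it is judged:
On the way:
1. the tray is fully home in the bay, the bolt still drawn (x of tray in the frame of bay_home between -0.005 and 0.005 m and y of tray in the frame of bay_home between -0.006 and 0.006 m and z of tray in the frame of bay_home below 0.006 m and angle between tray's own z axis and vertical below 0.08 rad and angle between the x axis of tray and the x axis of till, either way round below 0.05 rad and value of joint bolt above 0.025 m), for 0.2 s.
At the end, for the whole second after the job is handed in: The tray lies flat in the bay, within 5 mm of touching the stop, within 6 mm of the bay's centre line and 0.05 rad of square, at rest; the bolt is across the front of it, within 7 mm of its locked end (x of tray in the frame of bay_home between -0.005 and 0.005 m and y of tray in the frame of bay_home between -0.006 and 0.006 m and z of tray in the frame of bay_home below 0.006 m and angle between tray's own z axis and vertical below 0.08 rad and angle between the x axis of tray and the x axis of till, either way round below 0.05 rad and value of joint bolt below 0.007 m and linear speed of tray below 0.01 m/s and velocity of joint bolt between -0.01 and 0.01 m/s).
It fails at once if one of the other things is shifted by more than 30 mm (distance of any of sanitiser, sweet_jar, mug, choc_box, stapler from where it was at the start of the episode above 0.03 m).
It also fails if it takes over 67 s, if anything falls off the work surface, if the arm or the gripper's body presses on something with over 40 N, if the wrist force passes 120 N, or if a joint passes its speed limit or range.

## Working session

There is one attempt and no reset: what is moved stays moved. The work goes in short steps, Python scripts to look and compute and a tool call to move; the robot and the scene stay as the last step left them, time stands still between calls to the robot, and variables do not carry over. Pictures are saved under pics/ and viewed, at most 10 in all, crops included, and the job is handed in when it is done.

Besides the shell and the picture viewer there is one more tool, called after "Request:" as name(argument=value, ...) on one line, values as JSON. carry_out: Moves the arm, as the interface text tells. Its arguments: {"type":"object","properties":{"commands":{"type":"array"},"hand":{"type":"number"},"force":{"type":"number"}},"required":["commands"]}

```bash
mkdir -p pics; ls; cat > h.py <<'E'
import numpy as np,cv2
from workcell import *
from scipy.spatial.transform import Rotation as Ro
def shot(n,f,crop=None,s=1):
    im=camera(n)[:,:,::-1]
    if crop: x0,y0,x1,y1=crop; im=im[y0:y1,x0:x1]
    cv2.imwrite('pics/'+f,cv2.resize(im,None,fx=s,fy=s,interpolation=cv2.INTER_CUBIC))
def pix(n,u,v,z):
    p=camera_params(n);K,R,t=map(np.array,(p['mtx'],p['R'],p['t']))
    d=R.T@np.linalg.solve(K,[u,v,1.]);c=-R.T@t
    return c+d*(z-c[2])/d[2]
def proj(n,X):
    p=camera_params(n);K,R,t=map(np.array,(p['mtx'],p['R'],p['t']))
    q=K@(R@np.array(X)+t);return q[:2]/q[2]
E
python3 - <<'E'
from h import *
a=camera('top');b=camera('scene')
cv2.imwrite('pics/top.png',cv2.resize(a[:,:,::-1],(800,600),interpolation=cv2.INTER_CUBIC))
cv2.imwrite('pics/scene.png',b[:,:,::-1])
o=get_obs();print(o)
E
```

```text
pics
{'clock': 0.1, 'joint_pos': array([ 1.091383  ,  0.33282451, -0.06474355,  1.46088667,  0.02157756,
        1.34990807, -0.08852475]), 'joint_velocities': array([-0.0005281 , -0.00208959, -0.00087049, -0.00146044,  0.00072358,
       -0.00039438, -0.00091212]), 'tau': array([ 4.54302590e-04, -6.26744485e+01,  4.83982405e-02, -3.92433429e+01,
        1.63887808e-02,  6.85516570e-03, -2.38794252e-05]), 'position': array([ 0.27555156, -0.56058315,  0.23057171]), 'ee_rot': array([ 9.74024642e-01,  2.26441060e-01, -1.63157195e-04, -6.45821917e-04]), 'ft_force': array([ 0.48303328, -0.11292674, -1.06419256]), 'torque': array([ 0.02204361, -0.00635239, -0.00627603]), 'grasp_force': 0.0, 'grip_width': 1.002014625943998}
```

View pics/top.png

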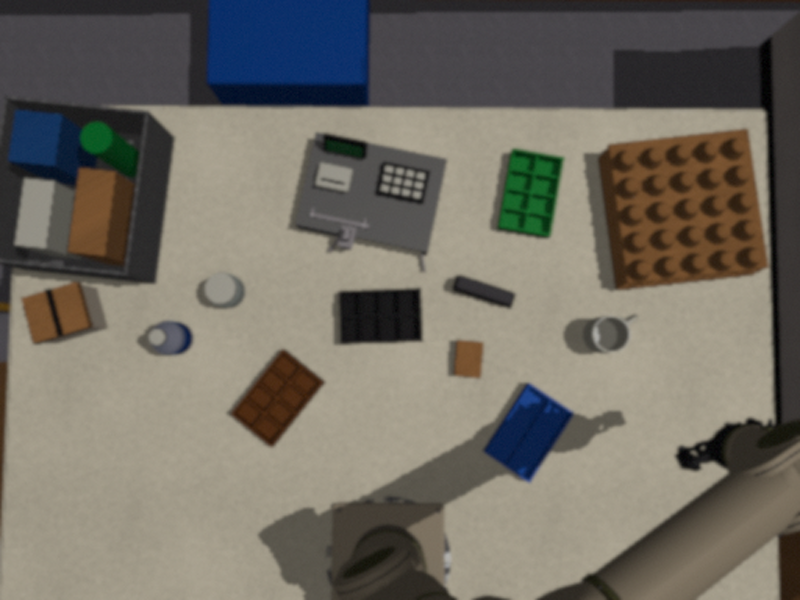

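View pics/scene.png

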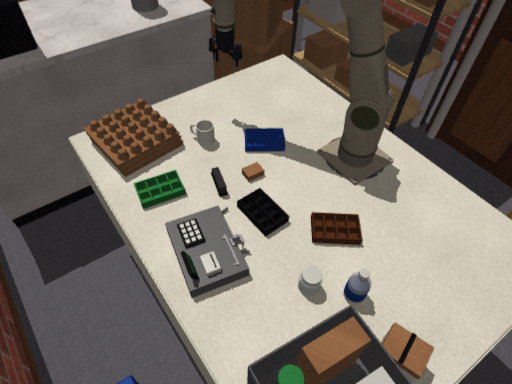

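The top view (800x600) shows the candidates for the tray: black (380,316), green (531,193), brown (277,398) and blue (528,432). I choose the black one by the description. The till is at (370,195), the bolt tab at about (345,235), the stapler at (483,291) and the small box at (468,358). I'll check with a close crop.

```bash
python3 - <<'E'
from h import *
shot('top','c1.png',(180,80,340,230),5) if 0 else shot('top','c1.png',(180,82,340,226),4.8)
E
```

```text
(no output)
```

View pics/c1.png

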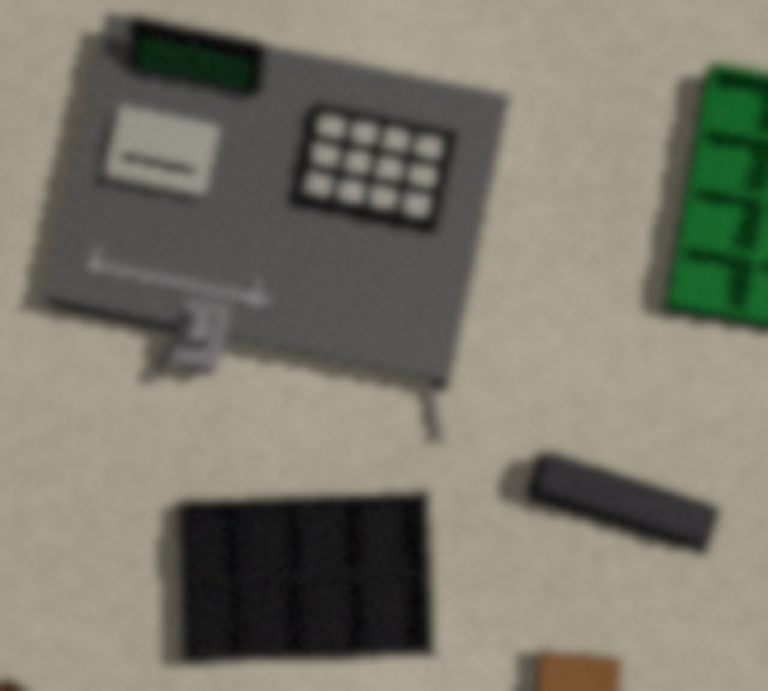

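The crop confirms a black eight-compartment tray with corners at (180,503), (425,494), (432,652) and (184,660). The till's front edge runs (48,297) to (445,383), the tab is near (207,318), and a guide tip is at (434,438). Now I convert these to positions.

```bash
python3 - <<'E'
from h import *
def w(a,z): return pix('top',180+(a[0]+.5)/4.8-.5,82+(a[1]+.5)/4.8-.5,z)
till=np.array([w(p,.05) for p in [(48,297),(445,383),(507,95)]])
loc=np.array([[-.1,.14],[-.1,-.14],[.1,-.14]])
def fit(L,W):
    a=L-L.mean(0);b=W-W.mean(0)
    th=np.arctan2((a[:,0]*b[:,1]-a[:,1]*b[:,0]).sum(),(a*b).sum())
    R=np.array([[np.cos(th),-np.sin(th)],[np.sin(th),np.cos(th)]])
    t=W.mean(0)-R@L.mean(0);return th,R,t,W-(L@R.T+t)
th,R,t,e=fit(loc,till[:,:2]);print('till',th,t,'\n',e)
tr=np.array([w(p,.034)[:2] for p in [(180,503),(425,494),(432,652),(184,660)]])
tl=np.array([[.055,.085],[.055,-.085],[-.055,-.085],[-.055,.085]])
th2,R2,t2,e2=fit(tl,tr);print('tray',th2,t2,'\n',e2)
# bay centre y local: closed left 92mm: right 188 -> guess centre -0.046
bc=-.046
L=lambda p:R.T@(np.array(p)-t)
print('tray in till',L(t2),th2-th)
print('tab in till',L(w((207,318),.084)[:2]),w((207,318),.084))
print('guide tip',L(w((434,438),.018)[:2]))
print('stapler corner',[L(w(p,.05)[:2]) for p in [(540,455),(530,495),(705,550)]])
print('home',t+R@[-.1+.096-.055,bc], 'mouth',t+R@[-.1,bc],'Tab at 0', t+R@[-.1,bc+.063])
o=get_obs();print(Ro.from_quat(o['ee_rot']).as_matrix().round(3))
p=camera_params('wrist');print((-np.array(p['R']).T@p['t']).round(3))
E
```

```text
till -0.20066780390389766 [0.75458938 0.04268074] 
 [[ 0.000308   -0.00467829]
 [-0.0001529   0.00288331]
 [-0.0001551   0.00179498]]
tray 0.04241422624004677 [0.49860984 0.02104253] 
 [[-0.00201201 -0.00241507]
 [-0.00193512  0.00236591]
 [ 0.00168207  0.00179219]
 [ 0.00226506 -0.00174303]]
tray in till [-0.24652997 -0.07222682] 0.24308203014394442
tab in till [-0.09546847  0.02483591] [0.665987   0.08604742 0.084     ]
guide tip [-0.13489884 -0.1379482 ]
stapler corner [array([-0.13502859, -0.20912154]), array([-0.16265523, -0.20798504]), array([-0.1745972 , -0.32930061])]
home [0.6876044  0.00936389] mouth [0.64742712 0.01753617] Tab at 0 [0.65998452 0.07927199]
[[ 0.897  0.441 -0.   ]
 [ 0.441 -0.897  0.001]
 [-0.    -0.001 -1.   ]]
[ 0.351 -0.523  0.374]
```

Request:
carry_out(commands=[[[0,0,0,0,0,-0.97],[0,0,0,0,0,-0.97],[0,0,0,0,0,-0.97],[0,0,0,0,0,-0.97],[0,0,0,0,0,-0.97],[0,0,0,0,0,-0.97],[0,0,0,0,0,-0.97],[0,0,0,0,0,-0.97],[0,0,0,0,0,-0.97]]], hand=1, force=60)

```text
clock: 0.9
position: [0.2756, -0.5608, 0.231]
ee_rot: [0.773, 0.635, 0.0, -0.0]
ft_force: [-0.5, -0.6, 1.0]
grip_width: 0.001
grasp_force: 0.0
```

Request:
carry_out(commands=[[[0.77,0.29,0,0,0,0],[0.77,0.29,0,0,0,0],[0.77,0.29,0,0,0,0],[0.77,0.29,0,0,0,0],[0.77,0.29,0,0,0,0],[0.77,0.29,0,0,0,0],[0.77,0.29,0,0,0,0],[0.77,0.29,0,0,0,0],[0.77,0.29,0,0,0,0],[0.77,0.29,0,0,0,0],[0.77,0.29,0,0,0,0],[0.77,0.29,0,0,0,0],[0.77,0.29,0,0,0,0],[0.77,0.29,0,0,0,0],[0.77,0.29,0,0,0,0],[0.77,0.29,0,0,0,0],[0.77,0.29,0,0,0,0],[0.77,0.29,0,0,0,0],[0.77,0.29,0,0,0,0],[0,0,0,0,0,0]]])

```text
clock: 2.57
position: [0.6094, -0.0235, 0.2308]
ee_rot: [0.772, 0.636, 0.001, -0.001]
ft_force: [0.1, 0.1, 0.6]
grip_width: -0.0
grasp_force: 0.0
```

```bash
python3 - <<'E'
from h import *
o=get_obs();M=Ro.from_quat(o['ee_rot']).as_matrix();print(o['clock'],o['position'],np.arctan2(M[1,0],M[0,0]),M[2].round(3))
shot('wrist','w1.png',None,1.5)
E
```

```text
2.5667 [ 0.60939147 -0.02347177  0.23082296] 1.3789802731099268 [ 0.004 -0.001 -1.   ]
```

View pics/w1.png

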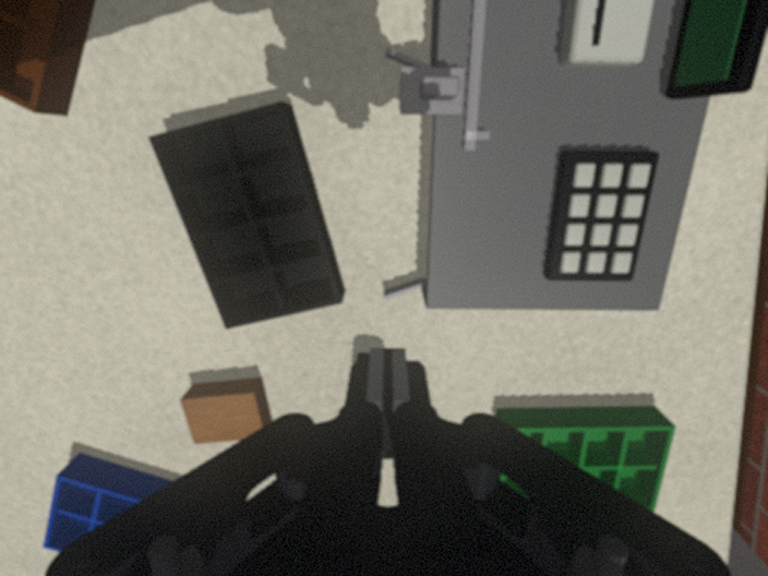

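The wrist view shows the till's front right corner at (427,307), the back right at (658,310), the front edge up to (436,0), the tab top near (438,87) and the guide tip at (385,291). The tray's corners are (150,137), (288,102), (344,293) and (228,327).

```bash
cat >> h.py <<'E'
def fit(L,W):
    L=np.array(L);W=np.array(W);a=L-L.mean(0);b=W-W.mean(0)
    th=np.arctan2((a[:,0]*b[:,1]-a[:,1]*b[:,0]).sum(),(a*b).sum())
    R=np.array([[np.cos(th),-np.sin(th)],[np.sin(th),np.cos(th)]])
    t=W.mean(0)-R@L.mean(0);return th,R,t,W-(L@R.T+t)
TL=[[.055,.085],[.055,-.085],[-.055,-.085],[-.055,.085]]
E
python3 - <<'E'
from h import *
w=lambda p,z:pix('wrist',p[0]/1.5,p[1]/1.5,z)[:2]
a,b,c=w((427,307),.05),w((658,310),.05),w((436,0),.05)
d=a-c; print('front edge yaw',np.arctan2(d[1],d[0])+np.pi/2,'side yaw',np.arctan2(*(b-a)[::-1]),'depth',np.linalg.norm(b-a))
print('front right corner',a,'top-cam pred',np.array([.75459,.04268])+[[np.cos(-.2),-np.sin(-.2)],[np.sin(-.2),np.cos(-.2)]]@np.array([-.1,-.14]))
th=np.arctan2(d[1],d[0])+np.pi/2
R=np.array([[np.cos(th),-np.sin(th)],[np.sin(th),np.cos(th)]])
C=a
L=lambda p:R.T@(np.array(p)-C)+[-.1,-.14]
print('tab',w((438,87),.084),L(w((438,87),.084)))
print('guide tip',L(w((385,291),.018)),'base',L(w((425,280),.018)))
tr=[w(p,.034) for p in [(288,102),(344,293),(228,327),(150,137)]]
t2,R2,tt,e=fit(TL,tr);print('tray',t2,tt,L(tt),t2-th,e.round(4))
print('tcp',L(get_obs()['position'][:2]))
E
```

```text
front edge yaw -0.189602123343102 side yaw -0.20782103479327516 depth 0.19769460446382162
front right corner [ 0.63248617 -0.07952013] top-cam pred [ 0.62876964 -0.07466239]
tab [0.66324557 0.08382517] [-0.10057721  0.02621522]
guide tip [-0.1359829  -0.13687262] base [-0.09926061 -0.12631371]
tray 0.053073319755459716 [0.50359781 0.01696052] [-0.24476212 -0.0695397 ] 0.2426754430985617 [[ 0.0021 -0.0043]
 [-0.0001  0.0061]
 [-0.0014  0.0002]
 [-0.0007 -0.002 ]]
tcp [-0.13350476 -0.09266416]
```

Request:
carry_out(commands=[[[0.56,0.275,0,0,0,0],[0.56,0.275,0,0,0,0],[0.56,0.275,0,0,0,0],[0,0,0.69,0,0,0],[0,0,0.69,0,0,0],[0,0,0.69,0,0,0],[0,0,0.69,0,0,0],[0,0,0.69,0,0,0],[0,0,0.69,0,0,0],[0,0,0,0,0,0]]])

```text
clock: 3.45
position: [0.6498, 0.0262, 0.0597]
ee_rot: [0.774, 0.633, -0.004, -0.002]
ft_force: [-1.3, 0.3, -1.7]
grip_width: 0.003
grasp_force: 0.0
```

Request:
carry_out(commands=[[[0.275,0,0,0,0,0],[0.275,0,0,0,0,0],[0.275,0,0,0,0,0],[0.275,0,0,0,0,0],[0.275,0,0,0,0,0],[0.275,0,0,0,0,0],[0.275,0,0,0,0,0],[0.275,0,0,0,0,0],[0,0,0,0,0,0],[0,0,0,0,0,0]]])

```text
clock: 4.28
position: [0.6707, 0.116, 0.0655]
ee_rot: [0.774, 0.634, 0.0, -0.001]
ft_force: [0.1, 0.1, -0.2]
grip_width: 0.001
grasp_force: 0.0
```

Request:
carry_out(commands=[[[-0.25,0,0,0,0,0],[-0.25,0,-0.2,0,0,0],[0,0,-0.85,0,0,0],[0,0,-0.85,0,0,0],[0,0,-0.85,0,0,0],[0,0,-0.85,0,0,0],[-0.67,-0.51,0,0,0,0],[-0.67,-0.51,0,0,0,0],[-0.67,-0.51,0,0,0,0],[-0.67,-0.51,0,0,0,0],[-0.67,-0.51,0,0,0,0],[-0.67,-0.51,0,0,0,0],[-0.67,-0.51,0,0,0,0],[0,0,0,0,0,-0.78],[0,0,0,0,0,-0.78],[0,0,0,0,0,-0.78],[0,0,0,0,0,0]]], hand=0.1)

```text
clock: 5.7
position: [0.4892, -0.0623, 0.2103]
ee_rot: [0.69, 0.723, -0.0, 0.001]
ft_force: [0.2, -0.2, -0.2]
grip_width: 0.45
grasp_force: 0.0
```

```bash
python3 - <<'E'
from h import *
o=get_obs();M=Ro.from_quat(o['ee_rot']).as_matrix();print(o['clock'],o['position'],np.arctan2(M[1,0],M[0,0]),o['grip_width'])
shot('wrist','w2.png',None,1.5)
E
```

```text
5.7 [ 0.48919752 -0.06234636  0.21030997] 1.6172824342420826 0.44957848405756023
```

View pics/w2.png

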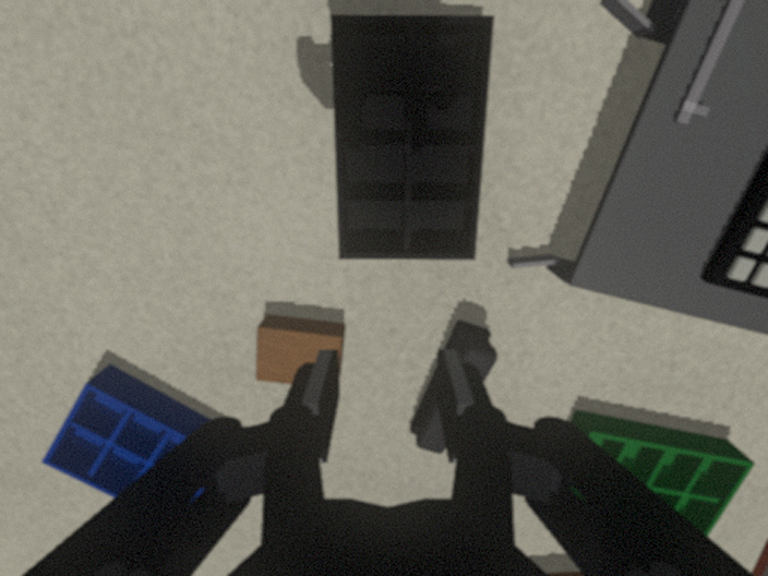

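The tray's corners are now at (332,15), (493,17), (476,258) and (340,258), and the guide tips at (607,0) and (510,262). The bolt no longer crosses the bay.

```bash
python3 - <<'E'
from h import *
w=lambda p,z:pix('wrist',p[0]/1.5,p[1]/1.5,z)[:2]
tr=[w(p,.034) for p in [(493,17),(476,258),(340,258),(332,15)]]
th,R2,tt,e=fit(TL,tr);print('tray',th,tt,e.round(4))
print('div',[(R2.T@(w(p,.034)-tt)).round(4) for p in [(405,135),(405,190)]])
gl,gr=w((607,0),.018),w((510,262),.018);m=(gl+gr)/2;d=gl-gr
print('tips',gl,gr,'mid',m,'dist',np.linalg.norm(d),'yaw',np.arctan2(d[1],d[0])-np.pi/2)
y=-.198;R=np.array([[np.cos(y),-np.sin(y)],[np.sin(y),np.cos(y)]])
home=m+R@[.036+.041,0];print('home by tips',home,'by corner',np.array([.6306,-.077])+R@[.041,.1])
print('till corner',w((573,284),.05))
g=tt+R2@[-.0525,-.0205];print('grasp',g)
o=get_obs();M=Ro.from_quat(o['ee_rot']).as_matrix()
print('shift tool units',(M.T@(np.r_[g,.012]-o['position'])/.04).round(3),'yaw err deg',np.degrees(th-(np.arctan2(M[1,0],M[0,0])-np.pi/2)))
E
```

```text
tray 0.03922787815926771 [0.50302556 0.01970847] [[-0.0008 -0.0011]
 [-0.      0.0008]
 [ 0.0001  0.0006]
 [ 0.0007 -0.0002]]
div [array([-0.0039,  0.009 ]), array([-0.0033, -0.0305])]
tips [0.63565736 0.12342593] [ 0.59444074 -0.06881042] mid [0.61504905 0.02730776] dist 0.1966052427368103 yaw -0.21120829632964
home by tips [0.69054462 0.01216118] by corner [0.69046982 0.01298113]
till corner [ 0.63594987 -0.07588048]
grasp [ 0.45136992 -0.00283469]
shift tool units [ 1.522 -0.89   4.954] yaw err deg -0.1557842121220008
```

```bash
python3 - <<'E'
from h import *
im=cv2.imread('pics/w2.png')[0:280,310:510]
im=np.clip((im.astype(float)-10)*5,0,255).astype(np.uint8)
cv2.imwrite('pics/w2c.png',cv2.resize(im,None,fx=2,fy=2))
y=.03923;R=np.array([[np.cos(y),-np.sin(y)],[np.sin(y),np.cos(y)]]);t=np.array([.50303,.01971])
for p in [(-.055,0),(-.055,-.0412),(-.0525,-.0205)]:
  print(p,(proj('wrist',np.r_[t+R@p,.034])*1.5-[310,0])*2)
E
```

```text
(-0.055, 0) [ 51.59293256 295.56553365]
(-0.055, -0.0412) [ 55.67713308 407.92680451]
(-0.0525, -0.0205) [ 60.28053892 352.7115609 ]
```

View pics/w2c.png

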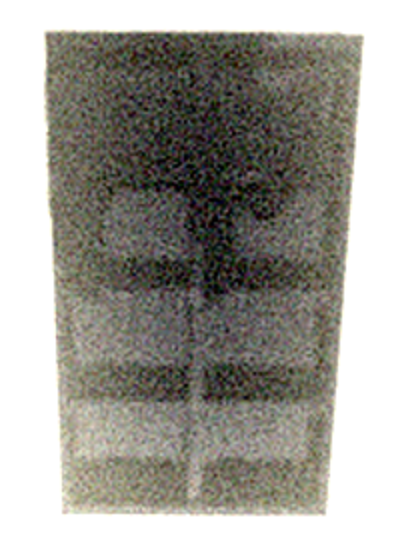

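Request:
carry_out(commands=[[[0.5,-0.3,0,0,0,0],[0.5,-0.3,0,0,0,0],[0.52,-0.29,0,0,0,0],[0,0,0,0,0,0],[0,0,0.8,0,0,0],[0,0,0.8,0,0,0],[0,0,0.8,0,0,0],[0,0,0.8,0,0,0],[0,0,0.6,0,0,0],[0,0,0.4,0,0,0],[0,0,0.3,0,0,0],[0,0,0.2,0,0,0],[0,0,0.2,0,0,0],[0,0,0,0,0,0],[0,0,0,0,0,0]]])

```text
clock: 7.0
position: [0.4517, -0.0017, 0.0139]
ee_rot: [0.691, 0.723, 0.0, 0.0]
ft_force: [0.2, 1.4, 0.4]
grip_width: 0.45
grasp_force: 0.0
```

Request:
carry_out(commands=[[[0,0,0,0,0,0],[0,0,0,0,0,0],[0,0,0,0,0,0],[0,0,0,0,0,0],[0,0,0,0,0,0],[0,0,0,0,0,0]]], hand=1, force=60)

```text
clock: 7.5
position: [0.4519, -0.0017, 0.0144]
ee_rot: [0.691, 0.723, 0.0, 0.001]
ft_force: [-1.6, -0.2, 5.9]
grip_width: 0.042
grasp_force: 60.0
```

```bash
python3 - <<'E'
from h import *
o=get_obs();M=Ro.from_quat(o['ee_rot']).as_matrix();p=o['position'];ty=np.arctan2(M[1,0],M[0,0]);print(o['clock'],p,ty,o['grip_width'],o['grasp_force'],o['ft_force'])
# tray assumed at wall centre under TCP, lateral -.0205
f=lambda y:np.array([[np.cos(y),-np.sin(y)],[np.sin(y),np.cos(y)]])
y=-.198;home=np.array([.6905,.0125])
for back in (.09,.02):
  tray=home+f(y)@[-back,0]; T=tray+f(y)@[-.0525,-.0205]
  d=T-p[:2]
  print(back,T,'after-rot units',(M.T@np.r_[d,0]).round(4)[:2]/.04, 'rotated tool', (f(y).T@d)[::-1]/.04)
print('rot deg',np.degrees(y+np.pi/2-ty))
E
```

```text
7.5 [ 0.45190098 -0.00171661  0.01443186] 1.6159446025795998 0.0424159955139963 60.04560649394989 [-1.6211957  -0.20371766  5.91296883]
0.09 [0.54675164 0.02043153] after-rot units [0.445 2.395] rotated tool [1.00933425 2.21601826]
0.02 [0.61538398 0.00666192] after-rot units [0.025  4.0925] rotated tool [1.00933425 3.96601826]
rot deg -13.93136999834649
```

Request:
carry_out(commands=[[[0,0,0,0,0,0.58],[0,0,0,0,0,0.58],[0,0,0,0,0,0.58],[0,0,0,0,0,0.58],[0.25,0.22,0,0,0,0],[0.25,0.22,0,0,0,0],[0.25,0.22,0,0,0,0],[0.26,0.22,0,0,0,0],[0,0,0,0,0,0],[0,0,0,0,0,0]]])

```text
clock: 8.33
position: [0.4953, 0.032, 0.0145]
ee_rot: [0.773, 0.634, 0.001, 0.0]
ft_force: [3.1, 3.5, 2.9]
grip_width: 0.04
grasp_force: 59.9
```

```bash
python3 - <<'E'
from h import *
o=get_obs();M=Ro.from_quat(o['ee_rot']).as_matrix();print(o['clock'],o['position'],np.arctan2(M[1,0],M[0,0])-np.pi/2)
im=camera('wrist')[:,:,::-1];im2=camera('top')[82:226,180:340,::-1]
a=cv2.resize(im,(600,450),interpolation=cv2.INTER_CUBIC)
cv2.imwrite('pics/w3.png',cv2.resize(im,None,fx=1.5,fy=1.5,interpolation=cv2.INTER_CUBIC))
cv2.imwrite('pics/t3.png',cv2.resize(im2,None,fx=4,fy=4,interpolation=cv2.INTER_CUBIC))
E
```

```text
8.3333 [0.49531661 0.03201308 0.0144523 ] -0.19679422040059125
```

View pics/w3.png

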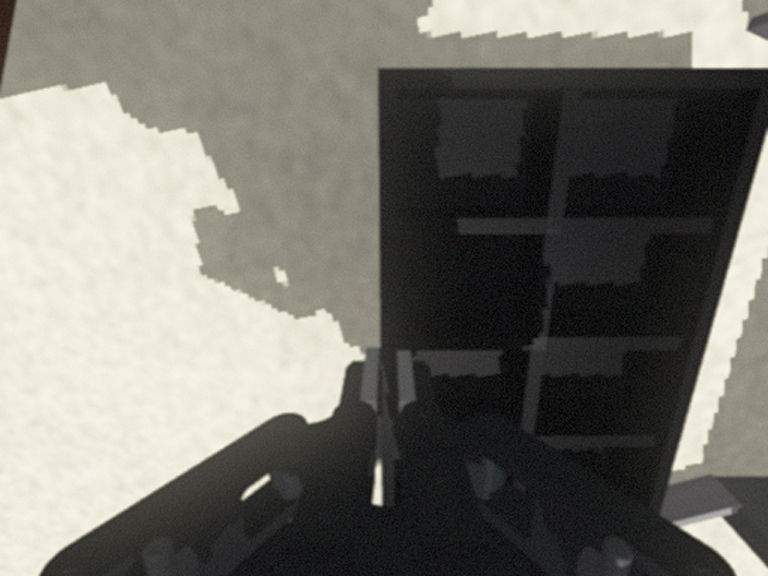

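The grip is good and the tray is square to the view. Its left edge is at row 70, the rear left corner is (379,70), and the left guide tip is at about (748,20).

```bash
python3 - <<'E'
from h import *
w=lambda p,z:pix('wrist',p[0]/1.5,p[1]/1.5,z)[:2]
f=lambda y:np.array([[np.cos(y),-np.sin(y)],[np.sin(y),np.cos(y)]])
h=np.array([.6905,.0125]);L=lambda p:(f(-.198).T@(p-h)).round(4)
print('rearleft',L(w((379,70),.034)),'left edge fwd',L(w((765,70),.034)),'ltip',L(w((748,20),.018)),'rtip',L(w((666,508),.018)), 'tcp',L(get_obs()['position'][:2]))
E
```

```text
rearleft [-0.1982  0.0835] left edge fwd [-0.0934  0.0836] ltip [-0.0891  0.0993] rtip [-0.0716 -0.0887] tcp [-0.1955 -0.0198]
```

Request:
carry_out(commands=[[[0.02,0.2,0,0,0,0],[0,0.2,0,0,0,0],[0,0.2,0,0,0,0],[0,0.2,0,0,0,0],[0,0.2,0,0,0,0],[0,0.2,0,0,0,0],[0,0.2,0,0,0,0],[0,0,0,0,0,0]]])

```text
clock: 9.1
position: [0.5487, 0.0207, 0.0144]
ee_rot: [0.773, 0.634, -0.001, -0.0]
ft_force: [-4.0, 1.3, 14.0]
grip_width: 0.044
grasp_force: 61.3
```

Request:
carry_out(commands=[[[0,0.2,0,0,0,0],[0,0.2,0,0,0,0],[0,0.2,0,0,0,0],[0,0.2,0,0,0,0],[0,0.2,0,0,0,0],[0,0.2,0,0,0,0],[0,0.2,0,0,0,0],[0,0,0,0,0,0],[0,0,0,0,0,0]]])

```text
clock: 9.85
position: [0.6037, 0.0099, 0.0145]
ee_rot: [0.773, 0.634, -0.0, -0.0]
ft_force: [-1.6, 2.0, 10.4]
grip_width: 0.04
grasp_force: 60.9
```

Request:
carry_out(commands=[[[0,0,0,0,0,0],[0,0,0,0,0,0],[0,0,0,0,0,0],[0,0,-0.2,0,0,0],[0,0,-0.3,0,0,0],[0,0,-0.5,0,0,0],[0,0,-0.5,0,0,0],[0,0,0,0,0,0],[0.25,-0.6,0,0,0,0],[0.25,-0.6,0,0,0,0],[0,0,0,0,0,0]]], hand=0.55)

```text
clock: 10.77
position: [0.5577, 0.0424, 0.0743]
ee_rot: [0.772, 0.635, -0.0, -0.001]
ft_force: [-0.2, 1.1, -0.3]
grip_width: 0.228
grasp_force: 0.0
```

Request:
carry_out(commands=[[[0,0,0,0,0,0],[0,0,0,0,0,0],[0,0,0.4,0,0,0],[0,0,0.5,0,0,0],[0,0,0.4,0,0,0],[0,0,0.2,0,0,0],[0,0,0,0,0,0],[0,0.2,0,0,0,0],[0,0.2,0,0,0,0],[0,0.2,0,0,0,0],[0,0.1,0,0,0,0],[0,0,0,0,0,0]]], hand=1)

```text
clock: 11.77
position: [0.5899, 0.0331, 0.0143]
ee_rot: [0.774, 0.634, 0.001, 0.0]
ft_force: [0.3, -0.2, -0.7]
grip_width: -0.002
grasp_force: 0.0
```

```bash
python3 - <<'E'
from h import *
f=lambda y:np.array([[np.cos(y),-np.sin(y)],[np.sin(y),np.cos(y)]])
h=np.array([.6905,.0125]);L=lambda p:(f(-.198).T@(p-h)).round(4)
print(L(get_obs()['position'][:2]))
shot('wrist','w4.png',None,1.5)
E
```

```text
[-0.1027  0.0004]
```

View pics/w4.png

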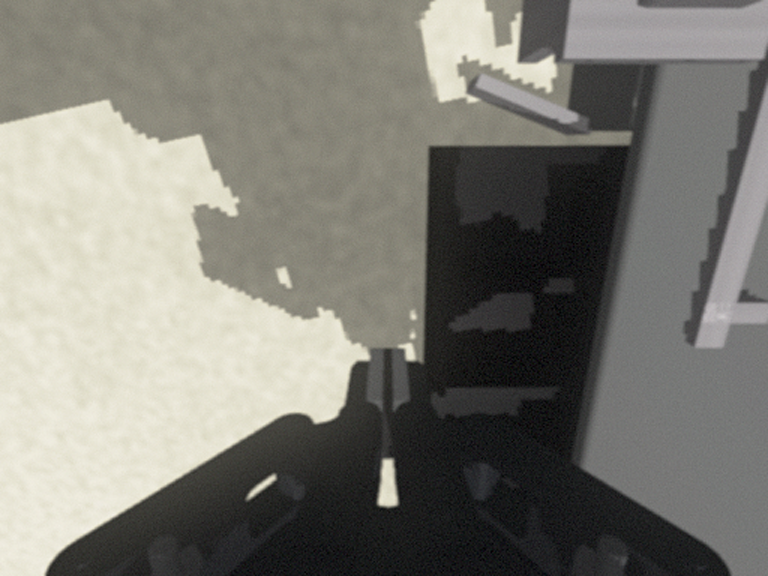

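Request:
carry_out(commands=[[[0,0.15,0,0,0,0],[0,0.15,0,0,0,0],[0,0.15,0,0,0,0],[0,0.1,0,0,0,0],[0,0.1,0,0,0,0],[0,0,0,0,0,0]]])

```text
clock: 12.32
position: [0.6145, 0.0285, 0.0137]
ee_rot: [0.773, 0.634, 0.0, 0.0]
ft_force: [-0.6, 0.6, -0.1]
grip_width: 0.003
grasp_force: 0.5
```

Request:
carry_out(commands=[[[0,0.05,0,0,0,0],[0,0.05,0,0,0,0],[0,0.05,0,0,0,0],[0,0.05,0,0,0,0],[0,0,0,0,0,0]]])

```text
clock: 12.73
position: [0.622, 0.0267, 0.0136]
ee_rot: [0.773, 0.634, 0.0, 0.0]
ft_force: [-1.8, 1.8, 0.4]
grip_width: -0.002
grasp_force: 1.0
```

Request:
carry_out(commands=[[[0,0.04,0,0,0,0],[0,0.04,0,0,0,0],[0,0.04,0,0,0,0],[0,0,0,0,0,0]]])

```text
clock: 13.07
position: [0.6242, 0.0262, 0.0135]
ee_rot: [0.773, 0.634, -0.002, -0.001]
ft_force: [-15.5, 2.4, 10.0]
grip_width: 0.004
grasp_force: 7.8
```

Request:
carry_out(commands=[[[0,0.03,0,0,0,0],[0,0.03,0,0,0,0],[0,0,0,0,0,0]]])

```text
clock: 13.32
position: [0.6244, 0.0261, 0.0135]
ee_rot: [0.773, 0.634, -0.004, -0.003]
ft_force: [-27.4, 2.8, 19.9]
grip_width: 0.001
grasp_force: 13.8
```

Request:
carry_out(commands=[[[0,-0.2,0,0,0,0],[0,-0.2,0,0,0,0],[0,0,-0.9,0,0,0],[0,0,-0.9,0,0,0],[0,0,-0.9,0,0,0],[0,0,-0.9,0,0,0],[0,0,0,0,0,0],[0.8,0.2,0,0,0,0],[0.8,0.2,0,0,0,0],[0.8,0.2,0,0,0,0],[0.8,0.2,0,0,0,0],[0.78,0.2,0,0,0,0],[0,0,0,0,0,0],[0,0,0,0,0,0]]])

```text
clock: 14.48
position: [0.6836, 0.1789, 0.157]
ee_rot: [0.773, 0.635, 0.0, -0.0]
ft_force: [0.7, -0.3, 0.5]
grip_width: 0.003
grasp_force: 0.0
```

```bash
python3 - <<'E'
from h import *
f=lambda y:np.array([[np.cos(y),-np.sin(y)],[np.sin(y),np.cos(y)]])
h=np.array([.6905,.0125]);L=lambda p:(f(-.198).T@(p-h)).round(4)
p=get_obs()['position'];print(p,L(p[:2]))
shot('top','t4.png',(180,82,340,226),4.8)
E
```

```text
[0.6836425  0.17894127 0.15703223] [-0.0395  0.1618]
```

View pics/t4.png

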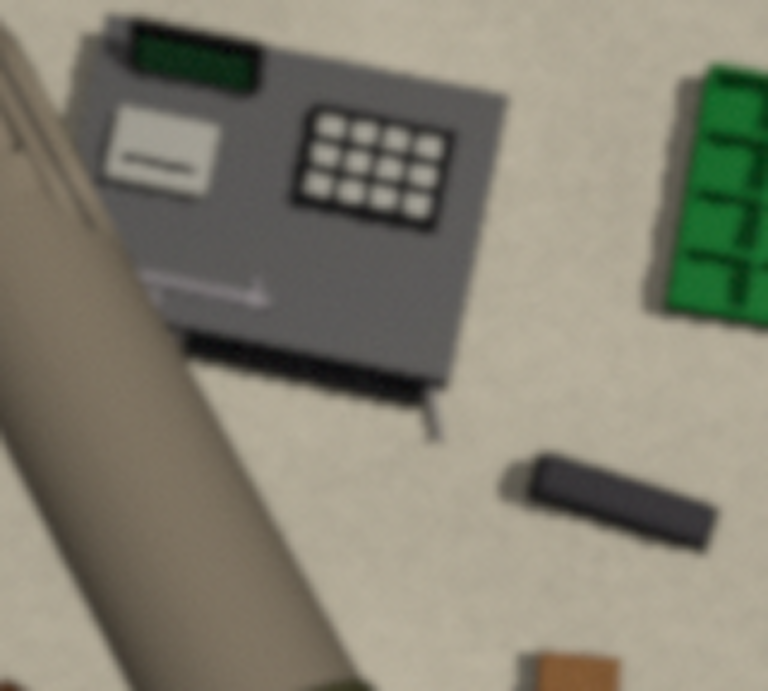

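The tray stands out evenly and square at the front, so it is home. Next I push the bolt back.

Request:
carry_out(commands=[[[0,0,0.6,0,0,0],[0,0,0.6,0,0,0],[0,0,0.5,0,0,0],[0,0,0.35,0,0,0],[0,0,0.2,0,0,0],[0,0,0,0,0,0],[-0.25,0,0,0,0,0],[-0.25,0,0,0,0,0],[-0.25,0,0,0,0,0],[-0.25,0,0,0,0,0],[-0.25,0,0,0,0,0],[-0.25,0,0,0,0,0],[-0.2,0,0,0,0,0],[-0.1,0,0,0,0,0],[0,0,0,0,0,0]]])

```text
clock: 15.78
position: [0.6693, 0.1042, 0.0676]
ee_rot: [0.774, 0.633, -0.0, 0.0]
ft_force: [0.7, 0.5, 0.4]
grip_width: -0.001
grasp_force: 0.0
```

Request:
carry_out(commands=[[[-0.05,0,0,0,0,0],[-0.05,0,0,0,0,0],[-0.05,0,0,0,0,0],[0,0,0,0,0,0]]])

```text
clock: 16.12
position: [0.6679, 0.1004, 0.0674]
ee_rot: [0.773, 0.634, -0.0, -0.0]
ft_force: [0.3, 1.1, -0.0]
grip_width: -0.0
grasp_force: 0.4
```

Request:
carry_out(commands=[[[-0.05,0,0,0,0,0],[-0.05,0,0,0,0,0],[-0.05,0,0,0,0,0],[0,0,0,0,0,0]]])

```text
clock: 16.45
position: [0.6675, 0.0992, 0.0677]
ee_rot: [0.772, 0.635, 0.003, -0.002]
ft_force: [8.2, 13.9, -7.9]
grip_width: -0.003
grasp_force: 7.5
```

Request:
carry_out(commands=[[[-0.05,0,0,0,0,0],[-0.05,0,0,0,0,0],[0,0,0,0,0,0]]])

```text
clock: 16.7
position: [0.6674, 0.0991, 0.0678]
ee_rot: [0.771, 0.636, 0.005, -0.003]
ft_force: [14.6, 23.8, -15.0]
grip_width: 0.003
grasp_force: 12.8
```

Request:
carry_out(commands=[[[0.2,0,0,0,0,0],[0.3,0,0,0,0,0],[0.3,0,0,0,0,0],[0,0,0,0,0,0],[0,0,-0.8,0,0,0],[0,0,-0.8,0,0,0],[0,0,-0.8,0,0,0],[0,0,-0.8,0,0,0],[-0.8,0,0,0,0,0],[-0.8,0,0,0,0,0],[-0.8,0,0,0,0,0],[-0.8,0,0,0,0,0],[-0.8,0,0,0,0,0],[0,0,0,0,0,0],[0,0,0,0,0,0]]])

```text
clock: 17.95
position: [0.6408, -0.0384, 0.1958]
ee_rot: [0.775, 0.632, -0.001, 0.001]
ft_force: [0.2, 0.6, 0.3]
grip_width: 0.001
grasp_force: 0.0
```

```bash
python3 - <<'E'
from h import *
f=lambda y:np.array([[np.cos(y),-np.sin(y)],[np.sin(y),np.cos(y)]])
h=np.array([.6905,.0125])
for q in (0,.01): print(q,proj('wrist',np.r_[h+f(-.198)@[-.041,.063+q],.084])*1.5)
for y in (.085,-.085): print(proj('wrist',np.r_[h+f(-.198)@[-.055,y],.034])*1.5)
shot('wrist','w5.png',None,1.5)
E
```

```text
0 [382.46485177  70.60745721]
0.01 [382.31573817  50.32357713]
[361.60102686  45.98793254]
[366.94227022 289.72720271]
```

View pics/w5.png

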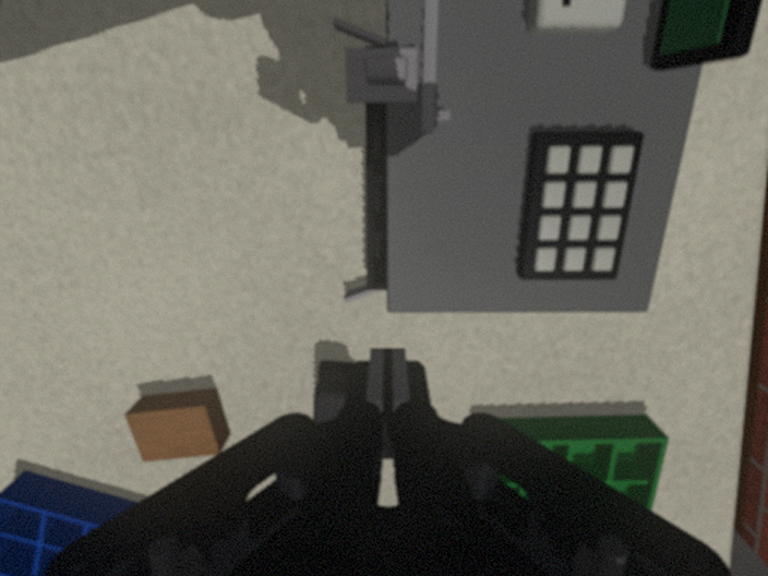

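The tab top is at about (385,67), where the locked position predicts (382,71). The tray's rear edge is at column 366 along its length, as predicted for home. I'm handing in.

```bash
python3 -c "from workcell import hand_in; print(hand_in())"
```

```text
the job is handed in; nothing more can be done
None
```

The tray is pushed home against the stop, the bolt is back across its front at the locked end, and the job was handed in at about 18 s; the hand-in returned no verdict.

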